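# Set and lock the depth stop of the box-lid press

### The job

Set the stop knob on top of the little lever press so that its pointed nose points at the marker clipped on the dial rim, then tighten the lock ring under it clockwise: run it down until you feel it bite and nip it up firmly, about a twentieth of a turn past the bite, without forcing it. The knob must still point at the marker when you let go; do not shift the marker, press on the dial or disturb the pieces standing round the press.

Things in the scene. Friction and masses are not known exactly. Their poses are not given: they have to be found in the camera images.
- press: Grey cast lever press bolted down, base 190 x 130 mm, 258 mm high to its knob. Origin on the counter below the vertical screw axis shared by dial, marker, ring and knob; z up; -x is the front (robot side, dial marks). Top flange: disc of 56 mm radius. A lever with a 32 mm ball runs from the head's right side (y = -55 mm) to 171 mm in front of the axis, all below 170 mm.
- dial: Aluminium dial plate on the press, 110 mm diameter, 5 mm thick, fixed; its face is 190 mm above the counter. Origin under its centre. Thin black marks every 10 degrees (longer every 30) over the front half, 30 to 41 mm off the axis. Not to be pressed on.
- marker: Small dark steel clip on the dial's rim, the target setting: 39 to 58 mm from the screw axis, 10 mm wide, top 7.5 mm above the dial face. Origin on the screw axis at the dial face; its x axis runs level from the screw axis out to the clip. A hard knock shoves it round the rim.
- marker_tip (a point): The pointed inner end of the marker, 39 mm from the screw axis, 3 mm above the dial face.
- stop_knob: Black knob at the very top: 40 mm skirt disc (3 to 6 mm above its origin) under an upright grip bar 13 mm thick, 24 mm high (6 to 30 mm above the origin), from 20 mm behind the axis to a pointed nose ahead of it; white line on top. Origin on the screw axis, 228 mm above the counter, level with the ring's top; x axis points to the nose. Turns at a steady 0.12 N m, stays where left.
- pointer_tip (a point): The knob's nose, 22.5 mm from the screw axis, 18 mm above the knob's origin. At the start it is 0.4 to 1.45 rad short of the marker, to be turned clockwise seen from above. When set it is 16.5 mm from marker_tip in plan.
- lock_ring: Knurled steel ring below the knob, 56 mm diameter, 20 mm high, wider than the knob, so fingers reach it from above past the knob. Origin on the screw axis at its underside, 208 mm above the counter. Black line on top along its -x. Slack at first; clockwise tightens: free at 0.15 N m for 0.35 to 1.0 rad (not visible how far), then bites at 0.30 N m, rising 0.8 N m per rad. Stays where left.
- ring_grip (a point): Middle of the lock ring on the screw axis, 218 mm above the counter; the knob's top stands 40 mm above it, the marker's top 20 mm below. While the ring turns, the torque felt is as given; once it stops, friction may hide up to 0.3 N m of it or push back, yet from stop to stop the reading still climbs by about 0.8 N m per rad past the bite.
- spring_washer: Dark bowed spring washer between the ring and its 38 mm boss, 51 mm diameter, 4 mm high, origin under its centre, 204 mm above the counter. The ring, once it has bitten, presses it flatter by 0.48 mm per rad, too little to see or measure. Tight: squeezed 0.10 mm or more, the ring 0.21 rad past its bite (0.47 N m). Overstrained: 0.24 mm, 0.50 rad past (0.70 N m).
- mug: White ceramic mug, 82 mm diameter, 92 mm high, handle to its own +y. Bystander. Origin under its centre.
- bowl: Blue ceramic bowl, 120 mm diameter, 55 mm high. Bystander. Origin under its centre.
- gift_box: Small card gift box with dark lid, 94 x 94 x 41 mm. Bystander. Origin under its centre.
- candle: Candle jar with wooden lid, 68 mm diameter, 75 mm high. Bystander. Origin under its centre.

How it is judged:
On the way, in this order (a step that is already met when the one before it is completed fails the run):
1. the stop knob's nose points at the marker (angle between the x axis of stop_knob and the x axis of marker, either way round below 0.085 rad and horizontal distance between pointer_tip and marker_tip below 0.025 m), for 0.3 s.
2. the lock ring is tight: its spring washer squeezed by more than 0.10 mm, that is 0.21 rad past the bite (distance of spring_washer from where it was at the start of the episode above 0.0001 m), for 0.2 s.
At the end, for the whole second after the job is handed in: The knob's nose points at the marker within half a division (0.085 rad, 5 degrees), the lock ring is tight (0.21 to 0.50 rad past its bite: spring washer squeezed by 0.10 to 0.24 mm) and both are let go and at rest (all of step 1 and distance of spring_washer from where it was at the start of the episode above 0.0001 m and angular speed of each of lock_ring, stop_knob below 0.05 rad/s); the robot touches nothing.
It fails at once if the lock ring is overstrained (washer squeezed by more than 0.24 mm, 0.50 rad past the bite) (distance of spring_washer from where it was at the start of the episode above 0.00024 m).
It fails at once if the marker is shifted by more than 3 mm (distance of marker_tip from where it was at the start of the episode above 0.003 m).
It fails at once if the fingers press on the dial with more than 10 N (contact force between the fingers and dial above 10 N).
It fails at once if the mug, bowl, gift box or candle is disturbed (moved by more than 15 mm) (distance of any of mug, bowl, gift_box, candle from where it was at the start of the episode above 0.015 m).
It also fails if it takes over 58 s, if anything falls off the work surface, if the arm or the gripper's body presses on something with over 40 N, if the wrist force passes 120 N, or if a joint passes its speed limit or range.

### The arm

A 6-joint arm with a two-finger parallel gripper is mounted at the origin on the work surface. World frame = base frame: x ahead of the robot, y to its left, z up, the work surface at z = 0. Lengths are in m, angles in rad, forces in N, time in s.
With the tool pointing down it reaches from about 0.25 to 0.775 m from the base axis. Payload 4 kg.
Tool frame: the origin (TCP) lies where the fingers leave the gripper's body, on its centre line; the fingertips stand 73 mm ahead of it and the grasp point (between the pads) lies 54 mm ahead of it; y points along the fingers, z is the direction in which the jaws open and shut, and the axes are right-handed (so a half turn about y gives the same grasp; the last joint's range is limited). The gripper opens to 85 mm and grips with 20 to 120 N. Pads are 22 mm wide; open, the fingers measure 114 mm over their backs; the gripper's body (76 mm by 85 mm) begins 54 mm behind the grasp point. The pads swing forward as they close: fully open they stand 13 mm farther back than shut.
Start: joints at [1.121, 0.087, 1.371, -0, 1.684, -0.103], TCP at [0.187, 0.517, 0.304] pointing down, gripper open.
Joint ranges: [-3.1, 3.1], [-0.76, 2.03], [0.27, 2.55], [-1.08, 4.22], [0.17, 2.65], [-2.57, 2.57]. Speed limits (rad/s): [2.79, 2.79, 3.14, 3.14, 3.14, 3.14].

### API

Orientations are given as a unit quaternion [w, x, y, z].
In Python, from station import manip, cams, order, models gives the robot as it stands.
- The arm moves only by the shell command python3 -m pendant 'ROWS' [OPENING] [FORCE]. ROWS is JSON, a list of rows, each a list of 6 numbers: the shift along the tool's x, y, z in mm, then the turn, a rotation vector about the tool's x, y, z in degrees. In form: [[x, y, z, ax, ay, az], ...]. A call has 1 to 10 rows; each row shifts and turns the pose as measured when the row begins, along the tool's axes as they then stand; what a row does not reach is not made up. A row lasts 1/8 s, in which the tool goes at most 62.5 mm and 10.7 degrees, less where a joint would pass 70% of its speed; a pose out of reach is approached as far as the arm can. A call with a gripper value outside its range is refused whole. OPENING is the closure in counts, from 0 (fully open) to 255 (shut), set as the call begins (- or left out, the last holds). The fingers move at their own pace and stop on an object; FORCE is the grip in N (left out, the last holds). Time passes only in rows, so rows that do not move let the fingers close. It gives the time, the measured TCP pose, the force and the opening at its end, in the units of the state.
- manip.observe(): the state, without advancing time (a new reading comes with each control period).
- cams.snapshot(name): name is "scene" or "top"; returns a dict with "frame" (420x560x3 uint8, blue, green, red), "intrinsics" (3x3 intrinsics, pixels), "xyz" and "rotation" of the camera in the world. Camera axes: x right, y down, z forward; pixel columns grow to the right and rows downward; lengths in m; the calibration is good to about 2 mm. A picture is of the moment at which its call begins. There is no depth.
- order.finish_job(): hands the job in, once; it reports no verdict.
Trained networks look in the newest picture that a camera, given by its name, has taken for a name from the list of things; names that differ only in an ending like _2 or _b are one class to them, and where a whole thing is asked for, a point or a joint stands for the part that bears it (a point fixed in the world has none). Each returns a list of dicts, best first, with "confidence" (0 to 1); they miss things now and then, are a little off and sometimes report something else, mostly with a low value. They report only what shows in the picture. A call takes as long as a camera call.
- models.trace(target, camera): "pixels" (420x560 bool, what is visible of it) and "position" ([column, row] in pixels, amid what is visible of it).
- models.place_of(target, camera): "position" ([column, row] in pixels: a listed point, or the origin of a listed thing).
The state is a dict: "clock": time; "qpos": joint angles; "qvel": joint speeds; "joint_torque": joint torques, N m; "tcp_pos": TCP position; "tool_rot": TCP orientation; "force": force on the tool from outside, world axes, zero at the start; "ft_torque": the same for the moment, N m; "gripper_width": finger opening in m.
Only numpy, scipy, OpenCV 4.12 (cv2) and the standard library are available. Lean on these libraries where they do the work, as an engineer would, in place of code of your own. Each camera call takes 0.05 s, during which the arm holds its last target.

## Working session

There is one attempt and no reset: what is moved stays moved. The work goes in short steps, Python scripts to look and compute and a shell command to move; the robot and the scene stay as the last step left them, time stands still between calls to the robot, and variables do not carry over. Pictures are saved under pics/ and viewed, and the job is handed in when it is done.

```bash
ls; mkdir -p pics
cat > h.py <<'E'
import numpy as np, cv2
from station import manip, cams, order, models
from scipy.spatial.transform import Rotation as R
def snap(n,f=None):
    s=cams.snapshot(n)
    if f: cv2.imwrite('pics/'+f,s['frame'])
    return s
def rot(s):
    r=np.array(s['rotation']); 
    return r if r.shape==(3,3) else R.from_quat(r,scalar_first=True).as_matrix()
def ray(s,p):
    K=np.array(s['intrinsics']); d=rot(s)@np.linalg.inv(K)@np.array([p[0],p[1],1.]); return np.array(s['xyz']),d
def atz(s,p,z):
    o,d=ray(s,p); return o+d*(z-o[2])/d[2]
def proj(s,X):
    K=np.array(s['intrinsics']); c=rot(s).T@(np.array(X)-np.array(s['xyz'])); q=K@c; return q[:2]/q[2]
E
python3 - <<'E'
from h import *
for n in('scene','top'):
    s=snap(n,n+'0.png'); print(n,s['xyz'],s['rotation'],s['intrinsics'])
    for t in('press','dial','marker','marker_tip','stop_knob','pointer_tip','lock_ring','ring_grip','mug','bowl','gift_box','candle'):
        r=models.place_of(t,n); print(t,[(np.round(x['position'],1),round(x['confidence'],2)) for x in r[:2]])
o=manip.observe(); print(o)
E
```

```text
pics
scene [0.93396934 0.66390351 0.6518272 ] [-0.11640139  0.23731759  0.84435077 -0.46605027] [[438.39567923   0.         282.4258837 ]
 [  0.         438.39567923 207.51698857]
 [  0.           0.           1.        ]]
press [(array([302. , 281.2]), 0.8)]
dial [(array([303.6, 210.3]), 0.77)]
marker [(array([301.6, 279.6]), 0.45)]
marker_tip [(array([323.2, 203.7]), 0.6)]
stop_knob [(array([304.3, 189. ]), 0.67)]
pointer_tip [(array([303.8, 189.8]), 0.72), (array([312.1, 177.7]), 0.56)]
lock_ring []
ring_grip [(array([301. , 195.2]), 0.77)]
mug [(array([420.6, 333. ]), 0.67)]
bowl [(array([197.5, 211.2]), 0.93)]
gift_box [(array([321.3, 378.2]), 0.77)]
candle [(array([253.7, 182. ]), 0.79)]
top [ 0.36679235 -0.04422196  1.04509771] [-0.0783918   0.71256414 -0.69458259  0.06051531] [[401.49152496   0.         272.42400263]
 [  0.         401.49152496 208.66404008]
 [  0.           0.           1.        ]]
press [(array([245.3, 220.6]), 0.61)]
dial [(array([236.8, 205.5]), 0.95)]
marker []
marker_tip [(array([231.3, 223.6]), 0.53)]
stop_knob [(array([235.2, 200.6]), 0.54)]
pointer_
[... 264 characters left out ...]

candle [(array([416.1, 270. ]), 0.84)]
{'clock': 1.3, 'qpos': array([ 1.12095547e+00,  8.71996858e-02,  1.37071014e+00,  2.16431415e-05,
        1.68361574e+00, -1.03105269e-01]), 'qvel': array([ 0.00077931, -0.00121611, -0.00209993, -0.00015616, -0.00052818,
       -0.00032411]), 'joint_torque': array([-6.08450755e-04, -3.51717496e+01, -3.13459611e+01, -1.46921202e-04,
        3.11867752e-04,  1.52270783e-07]), 'tcp_pos': array([0.18690945, 0.51726987, 0.3039359 ]), 'tool_rot': array([ 0.69653187, -0.69648209,  0.12197635, -0.12197467]), 'force': array([-0.01232726, -1.16517823, -0.35313614]), 'ft_torque': array([-0.02417341, -0.02075078,  0.03197774]), 'gripper_width': 0.0853649542777421}
```

Run:
```python
from h import *
s={n:cams.snapshot(n) for n in('scene','top')}
np.save('cal.npy',s,allow_pickle=True)
def tri(a,b):
    o1,d1=ray(s['scene'],a);o2,d2=ray(s['top'],b);d1/=np.linalg.norm(d1);d2/=np.linalg.norm(d2)
    t=np.linalg.lstsq(np.c_[d1,-d2],o2-o1,rcond=None)[0];p,q=o1+t[0]*d1,o2+t[1]*d2
    return np.round((p+q)/2,4),np.linalg.norm(p-q)
for n,a,b in (('ring_grip',(301,195.2),(238.3,204.5)),('dial',(303.6,210.3),(236.8,205.5)),('mtip',(323.2,203.7),(231.3,223.6)),('ptip',(312.1,177.7),(236.1,212.8)),('ptipb',(303.8,189.8),(236.1,212.8)),('knob',(304.3,189),(235.2,200.6)),('mug',(420.6,333),(149.7,261.1)),('bowl',(197.5,211.2),(391.8,187.9)),('box',(321.3,378.2),(162.7,181.5)),('candle',(253.7,182),(416.1,270))): print(n,tri(a,b))
a=s['top']['frame'];print(rot(s['top']))
cv2.imwrite('pics/t0.png',cv2.resize(a[140:280,160:350],(760,560),interpolation=cv2.INTER_CUBIC))
a=s['scene']['frame']
cv2.imwrite('pics/s0.png',cv2.resize(a[140:280,220:400],(720,560),interpolation=cv2.INTER_CUBIC))
```

```text
ring_grip (array([0.5406, 0.0511, 0.2139]), np.float64(0.0024368338805436547))
dial (array([0.5424, 0.0591, 0.1844]), np.float64(0.0022448700342485423))
mtip (array([0.5016, 0.0681, 0.1904]), np.float64(0.0010124702681319055))
ptip (array([0.5162, 0.0515, 0.2454]), np.float64(0.0012230655201701697))
ptipb (array([0.5264, 0.0506, 0.2206]), np.float64(0.014855883970185614))
knob (array([0.5419, 0.058 , 0.2321]), np.float64(0.004987471596752427))
mug (array([ 0.43  ,  0.2994, -0.0007]), np.float64(0.0053587667044677255))
bowl (array([ 0.6365, -0.3296,  0.0028]), np.float64(0.0029960291175490125))
box (array([ 6.457e-01,  2.827e-01, -6.000e-04]), np.float64(0.006696751212112373))
candle (array([ 0.4267, -0.3884,  0.0011]), np.float64(0.007754410876852932))
[[ 0.02778585 -0.98038148  0.19514124]
 [-0.99935709 -0.02281951  0.02765261]
 [-0.02265708 -0.19578413 -0.98038525]]
```

View pics/scene0.png

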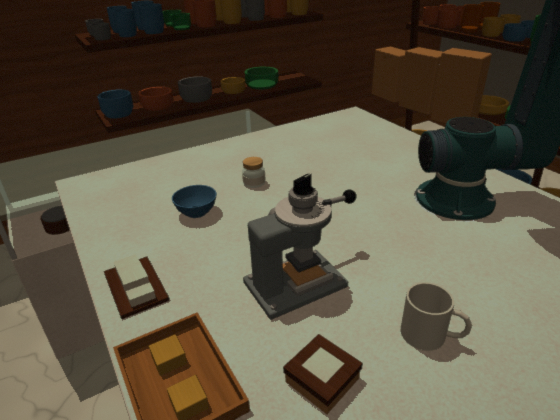

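View pics/top0.png

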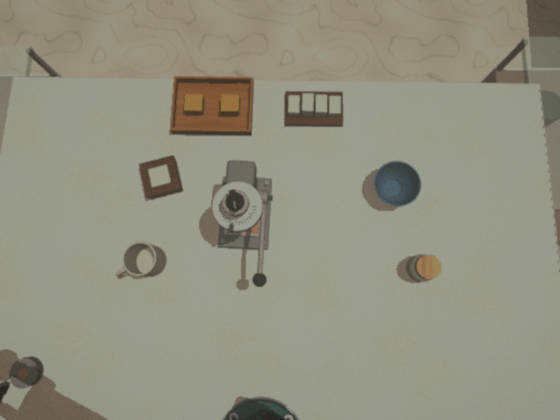

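View pics/t0.png

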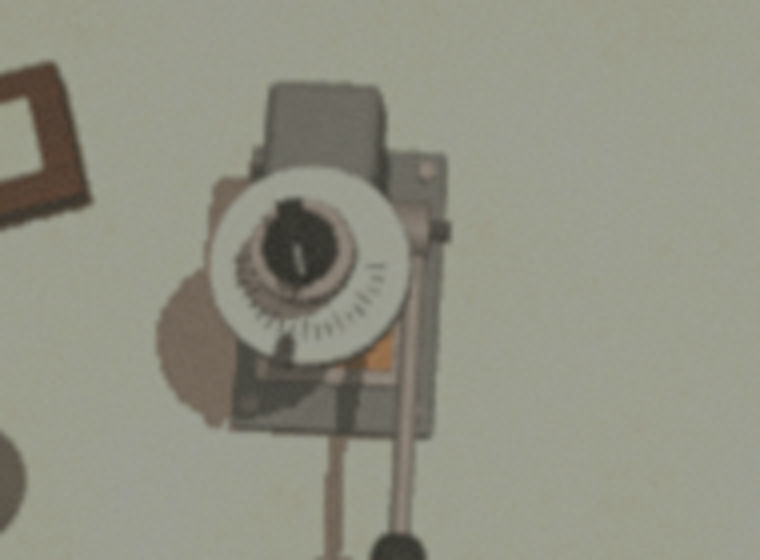

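View pics/s0.png

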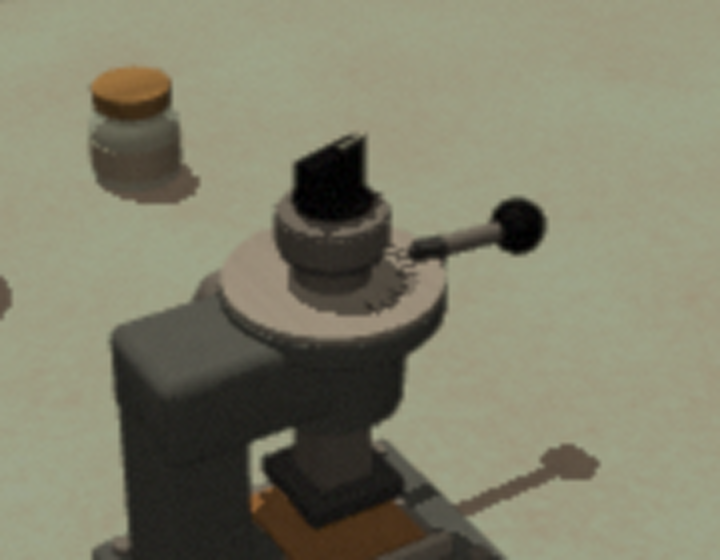

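Run:
```python
from h import *
s=np.load('cal.npy',allow_pickle=True).item()
from scipy.optimize import least_squares
# dial outline fit
for n in('scene','top'):
    f=s[n]['frame']; 
    snap(n)
    for t in('dial','lock_ring','stop_knob','marker'):
        r=models.trace(t,n)
        if r:
            m=r[0]['pixels']; print(n,t,round(r[0]['confidence'],2),m.sum(),r[0]['position'])
            np.save(f'm_{n}_{t}.npy',m)
            if t=='dial':
                c=max(cv2.findContours(m.astype(np.uint8),cv2.RETR_EXTERNAL,cv2.CHAIN_APPROX_NONE)[0],key=len)
                h=cv2.convexHull(c)[:,0,:]
                P=np.array([atz(s[n],p,0.19)[:2] for p in h])
                g=least_squares(lambda v:np.hypot(P[:,0]-v[0],P[:,1]-v[1])-v[2],[.54,.055,.055],loss='soft_l1',f_scale=.001)
                print('dial axis',g.x,np.abs(g.fun).mean())
# hand-read, top image zoom 4
z=lambda x,y:(160+x/4-.375,140+y/4-.375)
S=s['top']
print('line',atz(S,z(296,244),.258),atz(S,z(304,273),.258))
print('marker',atz(S,z(286,337),.195),atz(S,z(283,366),.1975))
print('dial c',atz(S,z(310,265),.19))
```

```text
scene dial 0.92 951 [300.4, 214.0]
dial axis [0.54624343 0.06334352 0.05515868] 0.0009467411679825278
scene lock_ring 0.96 439 [303.7, 197.5]
scene stop_knob 0.83 329 [303.9, 186.8]
scene marker 0.57 66 [325.3, 202.0]
top dial 0.98 1284 [243.1, 211.7]
dial axis [0.54176146 0.05662298 0.05393971] 0.000532017474184432
top lock_ring 0.71 276 [239.2, 209.9]
top stop_knob 0.64 294 [234.0, 200.0]
line [0.53813256 0.0565082  0.258     ] [0.52335589 0.05179395 0.258     ]
marker [0.50062094 0.06756269 0.195     ] [0.48453879 0.0680871  0.1975    ]
dial c [0.54140204 0.05701596 0.19      ]
```

```bash
cat > fit.py <<'E'
from h import *
from scipy.optimize import minimize
th=np.linspace(0,2*np.pi,80)
def circ(x,y,z,r): return np.c_[x+r*np.cos(th),y+r*np.sin(th),0*th+z]
SC=4
def hullmask(S,pts,roi):
    q=np.array([proj(S,p) for p in pts]); 
    q=((q-np.array(roi)+.5)*SC-.5)
    m=np.zeros((120*SC,150*SC),np.uint8); cv2.fillConvexPoly(m,np.round(cv2.convexHull(q.astype(np.float32))*16).astype(np.int32),1,shift=4); return m
def barpts(x,y,a,z0,z1,tip=.0225):
    h=[(-.02,-.0065),(-.02,.0065),(.012,.0065),(.012,-.0065),(tip,0)]
    c,s_=np.cos(a),np.sin(a)
    return [(x+c*u-s_*v,y+s_*u+c*v,z) for u,v in h for z in(z0,z1)]
E
python3 - <<'E'
from fit import *
s=np.load('cal.npy',allow_pickle=True).item()
for n in('scene','top'):
    S=s[n]; roi=(230,140) if n=='scene' else (165,150)
    m=np.load(f'm_{n}_dial.npy').astype(np.uint8)
    c=np.vstack(cv2.findContours(m,cv2.RETR_EXTERNAL,cv2.CHAIN_APPROX_NONE)[0])
    o=np.zeros_like(m);cv2.fillConvexPoly(o,cv2.convexHull(c),1)
    o=cv2.resize(o[roi[1]:roi[1]+120,roi[0]:roi[0]+150],None,fx=SC,fy=SC,interpolation=cv2.INTER_NEAREST)
    def cost(v): 
        h=hullmask(S,np.vstack([circ(*v,.19,.055),circ(*v,.185,.055)]),roi); return (h!=o).sum()/o.sum()
    g=minimize(cost,[.542,.057],method='Nelder-Mead',options=dict(initial_simplex=[[.542,.057],[.552,.057],[.542,.067]]));print(n,'dial',g.x,g.fun)
    # dark knob pixels
    f=S['frame'].max(2)
    r=f[roi[1]:roi[1]+120,roi[0]:roi[0]+150]
    print(proj(S,(.542,.057,.228)))
E
python3 - <<'E'
from h import *
s=np.load('cal.npy',allow_pickle=True).item()
a=s['scene']['frame'][165:220,275:345].copy();print(a.shape)
cv2.imwrite('pics/s1.png',cv2.resize(cv2.convertScaleAbs(a,alpha=1.5,beta=10),None,fx=10,fy=10,interpolation=cv2.INTER_NEAREST))
a=s['top']['frame'][180:235,205:270].copy()
cv2.imwrite('pics/t1.png',cv2.resize(cv2.convertScaleAbs(a,alpha=1.5,beta=10),None,fx=10,fy=10,interpolation=cv2.INTER_NEAREST))
E
```

```text
scene dial [0.54377695 0.05961422] 0.1092479674796748
[302.64876322 190.48595548]
top dial [0.54241205 0.05688419] 0.03587603519668737
[235.16386882 201.9065294 ]
(55, 70, 3)
```

View pics/s1.png

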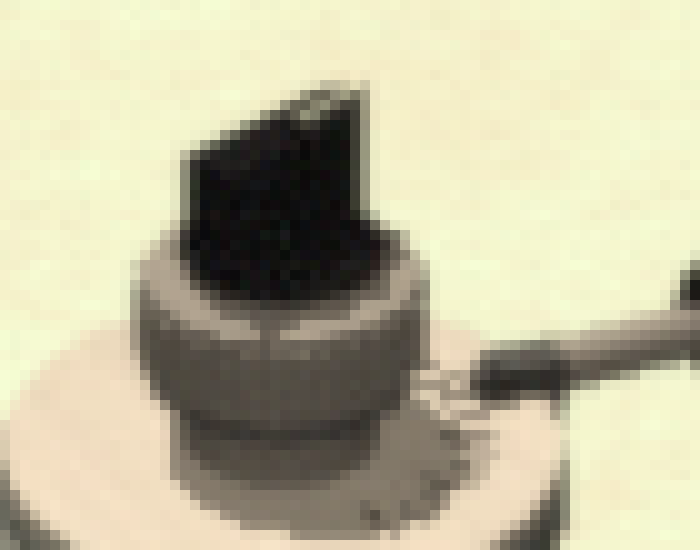

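View pics/t1.png

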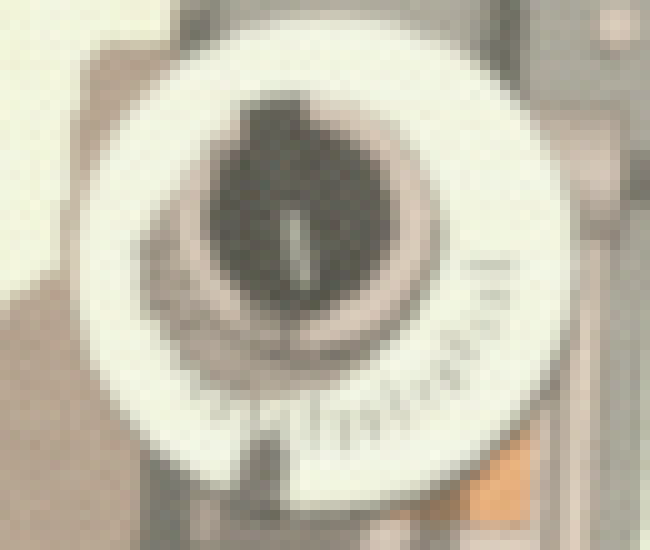

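Run:
```python
from h import *
s=np.load('cal.npy',allow_pickle=True).item()
T=lambda x,y:(205+x/10-.5,180+y/10-.5); C=lambda x,y:(275+x/10-.5,165+y/10-.5)
S=s['top'];Q=s['scene']
ax=np.array([.5424,.0569])
def an(p): v=p[:2]-ax; return np.round(v*1e3,1),np.degrees(np.arctan2(v[1],v[0]))%360
for nm,p,z in(('line rear',T(291,215),.258),('line front',T(306,292),.258),('mk tip',T(266,434),.195),('mk end',T(264,508),.1975),('mk mid',T(263,470),.1975)): print(nm,an(atz(S,p,z)))
for nm,p,z in(('line rear',C(300,110),.258),('line front',C(345,92),.258),('mk tip',C(470,380),.194),('mk endtop',C(565,357),.1975)): print('sc',nm,an(atz(Q,p,z)))
a=atz(S,T(291,215),.258)-atz(S,T(306,292),.258);print(np.degrees(np.arctan2(-a[1],-a[0]))%360)
for n,W in s.items():
  print(n)
  for d in(165,168,171,174):
    e=np.array([np.cos(np.radians(d)),np.sin(np.radians(d))])
    f=(lambda q:((q-[204.5,179.5])*10).round()) if n=='top' else (lambda q:((q-[274.5,164.5])*10).round())
    print(d,'mk',f(proj(W,[*(ax+.039*e),.193])),f(proj(W,[*(ax+.058*e),.1975])))
  for d in(180,185,190,195,200):
    e=np.array([np.cos(np.radians(d)),np.sin(np.radians(d))])
    print(d,'kn',f(proj(W,[*(ax+.0225*e),.258])),f(proj(W,[*(ax-.02*e),.258])))
```

```text
line rear (array([-5. , -0.4]), np.float64(184.2833086616947))
line front (array([-20.8,  -4.1]), np.float64(191.25207565452789))
mk tip (array([-39.7,  10.8]), np.float64(164.74259607660144))
mk end (array([-56.1,  10.1]), np.float64(169.7379161560442))
mk mid (array([-47.9,  10.8]), np.float64(167.33359143091772))
sc line rear (array([-5.7, -1.8]), np.float64(197.01477875103976))
sc line front (array([-16.7,  -3.1]), np.float64(190.39497187786628))
sc mk tip (array([-37.6,  10.8]), np.float64(163.97206556976292))
sc mk endtop (array([-54.8,  18.5]), np.float64(161.3950416765989))
193.42757644989115
scene
165 mk [468. 383.] [560. 348.]
168 mk [464. 377.] [554. 340.]
171 mk [460. 372.] [547. 333.]
174 mk [455. 367.] [540. 325.]
180 kn [379.  90.] [189. 150.]
185 kn [373.  86.] [194. 154.]
190 kn [366.  83.] [200. 157.]
195 kn [359.  79.] [207. 161.]
200 kn [351.  76.] [214. 164.]
top
165 mk [271. 426.] [241. 507.]
168 mk [280. 429.] [255. 511.]
171 mk [289. 431.] [269. 514.]
174 mk [299. 432.] [283. 516.]
180 kn [285. 300.] [295.  94.]
185 kn [295. 300.] [286.  94.]
190 kn [305. 299.] [278.  95.]
195 kn [314. 297.] [269.  97.]
200 kn [324. 294.] [261.  99.]
```

```bash
cat > go.py <<'E'
from h import *
import sys
def st():
    o=manip.observe(); r=R.from_quat(o['tool_rot'],scalar_first=True).as_matrix(); return o,r
def yaw(v): return np.degrees(np.arctan2(v[1],v[0]))
def rep():
    o,r=st(); print('t',round(o['clock'],2),'p',np.round(o['tcp_pos'],4),'closeyaw',round(yaw(r[:,2]),2),'ydir',np.round(r[:,1],3),'F',np.round(o['force'],2),'M',np.round(o['ft_torque'],3),'w',round(o['gripper_width'],4),'q',np.round(o['qpos'],2))
def to(p,cy):
    o,r=st(); z=np.array([np.cos(np.radians(cy)),np.sin(np.radians(cy)),0]); y=np.array([0,0,-1.]); G=np.c_[np.cross(y,z),y,z]
    d=r.T@(np.array(p)-o['tcp_pos'])*1e3; w=np.degrees(R.from_matrix(r.T@G).as_rotvec()); print('shift',np.round(d,1),'rot',np.round(w,1))
E
python3 - <<'E'
from go import *
rep(); o,r=st(); print(r)
to([.5424,.057,.37],102.5); to([.5424,.057,.37],-77.5)
E
```

```text
t 1.9 p [0.187  0.5173 0.3039] closeyaw 70.13 ydir [ 0.  0. -1.] F [ 0.05  0.48 -0.17] M [0.029 0.062 0.052] w 0.0851 q [ 1.12  0.09  1.37 -0.    1.68 -0.1 ]
[[ 9.40455847e-01  6.20143304e-05  3.39915867e-01]
 [-3.39915871e-01  6.16051442e-05  9.40455845e-01]
 [ 3.73811735e-05 -9.99999996e-01  7.90165732e-05]]
shift [ 490.7  -66.1 -312. ] rot [ -0.  -32.4   0. ]
shift [ 490.7  -66.1 -312. ] rot [ -0.  147.6  -0. ]
```

```bash
python3 -m pendant '[[0,-40,0,0,0,0],[40,-26,-25,0,0,0],[50,0,-30,0,0,0],[50,0,-32,0,0,0],[50,0,-32,0,0,0],[50,0,-32,0,0,0],[50,0,-32,0,0,0],[50,0,-32,0,0,0],[50,0,-32,0,0,0],[50,0,-32,0,0,0]]' 0 60; python3 -c "
from go import *
rep();to([.5424,.057,.37],102.5)"
```

```text
clock: 3.15
tcp_pos: [0.5143, 0.097, 0.3735]
tool_rot: [0.698, -0.696, 0.116, -0.121]
force: [0.8, 0.8, -0.1]
gripper_width: 0.0854
t 3.15 p [0.5143 0.097  0.3735] closeyaw 70.7 ydir [ 0.006  0.001 -1.   ] F [ 0.83  0.83 -0.07] M [ 0.003 -0.027 -0.063] w 0.0854 q [ 0.08  0.02  1.3   0.    1.81 -1.16]
shift [ 39.7   3.6 -28.5] rot [ -0.1 -31.8   0.4]
```

```bash
python3 -m pendant '[[20,0,-14,0,0,0],[20,0,-14,0,0,0],[0,0,0,0,-10.5,0],[0,0,0,0,-10.5,0],[0,0,0,0,-10.5,0],[0,0,0,0,0,0]]' 128 60; python3 -c "
from go import *
rep();to([.5424,.057,.312],102.5)"
```

```text
clock: 3.9
tcp_pos: [0.5463, 0.0503, 0.3718]
tool_rot: [0.703, -0.703, -0.078, 0.076]
force: [0.2, -0.1, 0.9]
gripper_width: 0.0425
t 3.9 p [0.5463 0.0503 0.3718] closeyaw 102.49 ydir [ 0.004  0.001 -1.   ] F [ 0.22 -0.09  0.87] M [ 0.043 -0.019  0.062] w 0.0425 q [-0.01  0.08  1.25  0.    1.81 -1.8 ]
shift [-2.6 59.8  7.4] rot [ 0.  -0.   0.2]
```

```bash
python3 -m pendant '[[-2.6,0,7.4,0,0,0],[0,25,0,0,0,0.2],[0,25,0,0,0,0],[0,9,0,0,0,0],[0,0,0,0,0,0]]' 128 60
python3 - <<'E'
from go import *
rep();to([.5424,.057,.312],102.5)
a=snap('top')['frame'];b=snap('scene')['frame']
cv2.imwrite('pics/k1.png',np.hstack([cv2.resize(x,None,fx=5,fy=5,interpolation=cv2.INTER_CUBIC) for x in(a[170:250,200:270],b[140:220,265:345])]))
E
```

```text
clock: 4.53
tcp_pos: [0.5414, 0.0591, 0.313]
tool_rot: [0.703, -0.703, -0.075, 0.073]
force: [-0.4, 0.3, 0.3]
gripper_width: 0.0426
t 4.53 p [0.5414 0.0591 0.313 ] closeyaw 102.02 ydir [ 0.003  0.001 -1.   ] F [-0.4   0.29  0.29] M [-0.015  0.01  -0.009] w 0.0426 q [ 0.    0.07  1.37  0.    1.7  -1.78]
shift [ 0.5  1.  -2.3] rot [-0.  -0.5  0.2]
```

View pics/k1.png

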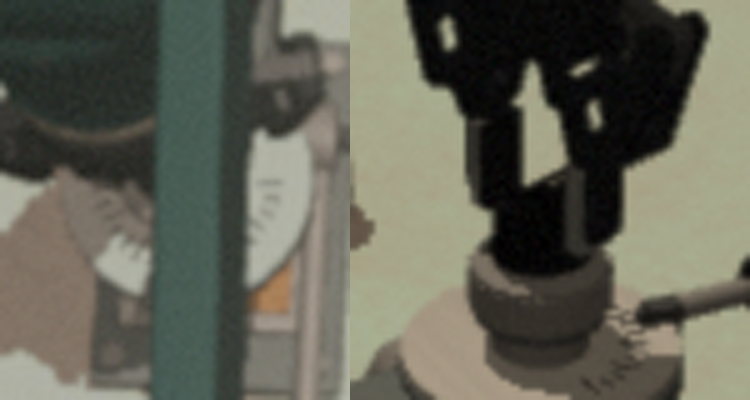

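```bash
python3 -m pendant '[[0.5,0,-2.3,0,-0.5,0],[0,0,0,0,0,0],[0,0,0,0,0,0],[0,0,0,0,0,0],[0,0,0,0,0,0]]' 255 40
python3 - <<'E'
from go import *
rep();to([.5424,.057,.312],102.5)
b=snap('scene')['frame']
cv2.imwrite('pics/k2.png',np.hstack([cv2.resize(x,None,fx=6,fy=6,interpolation=cv2.INTER_CUBIC) for x in(b[140:220,265:345],)]))
E
```

```text
clock: 5.25
tcp_pos: [0.543, 0.0583, 0.316]
tool_rot: [0.704, -0.701, -0.081, 0.075]
force: [-0.6, 1.4, -1.5]
gripper_width: 0.0123
t 5.25 p [0.543  0.0583 0.316 ] closeyaw 102.64 ydir [ 0.007  0.005 -1.   ] F [-0.6   1.4  -1.51] M [0.115 0.035 0.005] w 0.0123 q [ 0.    0.07  1.36  0.    1.7  -1.79]
shift [-0.9  4.  -1.2] rot [-0.2  0.1  0.5]
```

View pics/k2.png

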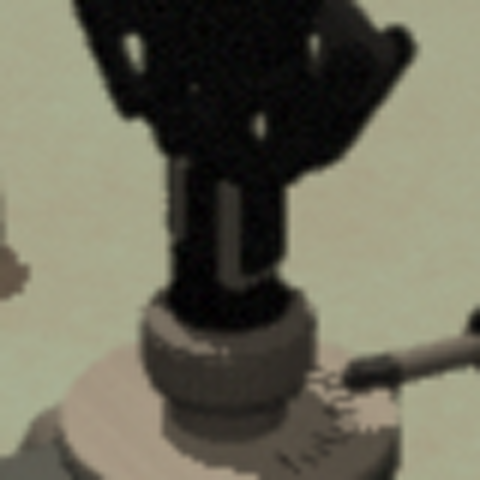

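```bash
python3 -m pendant '[[0,0,0,0,7,0],[0,0,0,0,7,0],[0,0,0,0,7,0],[0,0,0,0,5,0],[0,0,0,0,0,0]]'
python3 - <<'E'
from go import *
rep();to([.5424,.0575,.315],75.5)
b=snap('scene')['frame']
cv2.imwrite('pics/k3.png',np.hstack([cv2.resize(x,None,fx=6,fy=6,interpolation=cv2.INTER_CUBIC) for x in(b[140:220,265:345],)]))
E
```

```text
clock: 5.92
tcp_pos: [0.543, 0.0579, 0.316]
tool_rot: [0.703, -0.7, 0.085, -0.089]
force: [-0.2, 2.7, -1.6]
gripper_width: 0.0117
t 5.92 p [0.543  0.0579 0.316 ] closeyaw 75.88 ydir [ 0.007  0.004 -1.   ] F [-0.21  2.71 -1.61] M [ 0.089  0.024 -0.096] w 0.0117 q [ 0.    0.07  1.36  0.    1.7  -1.32]
shift [-0.5  1.  -0.5] rot [-0.3  0.4  0.3]
```

View pics/k3.png

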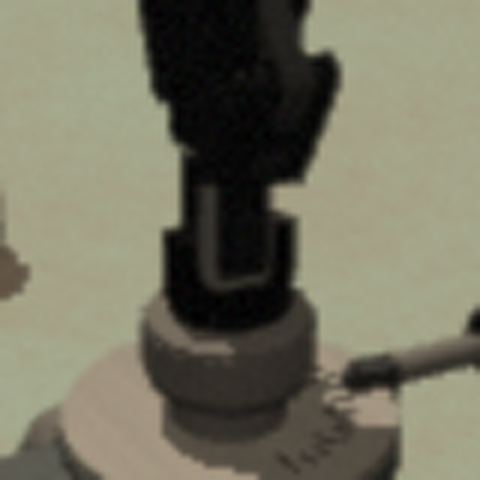

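```bash
python3 -m pendant '[[0,0,0,0,0,0],[0,0,0,0,0,0],[0,0,0,0,0,0],[0,-30,0,0,0,0],[0,-40,0,0,0,0],[-15,0,58,0,0,0],[-15,0,58,0,0,0],[-15,0,50,0,0,0],[0,0,0,0,0,0]]' 128
python3 - <<'E'
from go import *
rep()
s={n:cams.snapshot(n) for n in('scene','top')}
np.save('cal2.npy',s,allow_pickle=True)
a=s['top']['frame'][180:235,205:270];b=s['scene']['frame'][165:220,275:345]
cv2.imwrite('pics/t2.png',cv2.resize(cv2.convertScaleAbs(a,alpha=1.5,beta=10),None,fx=10,fy=10,interpolation=cv2.INTER_CUBIC))
cv2.imwrite('pics/s2.png',cv2.resize(cv2.convertScaleAbs(b,alpha=1.5,beta=10),None,fx=10,fy=10,interpolation=cv2.INTER_CUBIC))
for n in s:
  for t in('marker_tip','pointer_tip','ring_grip','stop_knob'):
    print(n,t,[(np.round(x['position'],1),round(x['confidence'],2)) for x in models.place_of(t,n)[:2]])
E
```

```text
clock: 7.1
tcp_pos: [0.5407, 0.2316, 0.3903]
tool_rot: [0.703, -0.7, 0.083, -0.092]
force: [-0.9, -0.6, -1.0]
gripper_width: 0.0423
t 7.1 p [0.5407 0.2316 0.3903] closeyaw 75.74 ydir [ 0.013  0.002 -1.   ] F [-0.86 -0.63 -1.03] M [-0.038  0.036 -0.003] w 0.0423 q [ 0.31  0.17  1.11 -0.    1.85 -1.01]
scene marker_tip [(array([321.6, 201.6]), 0.59)]
scene pointer_tip [(array([316.3, 180.8]), 0.82), (array([305.5, 202. ]), 0.65)]
scene ring_grip [(array([300.9, 195.7]), 0.88), (array([319.3, 381.1]), 0.6)]
scene stop_knob [(array([303.7, 188.6]), 0.75)]
top marker_tip [(array([233.8, 221.9]), 0.49)]
top pointer_tip []
top ring_grip [(array([237., 205.]), 0.77)]
top stop_knob [(array([236.2, 200.9]), 0.65)]
```

View pics/t2.png

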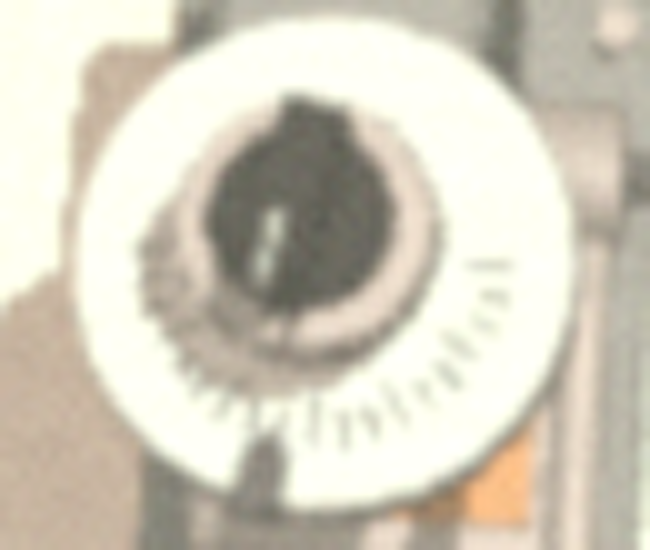

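View pics/s2.png

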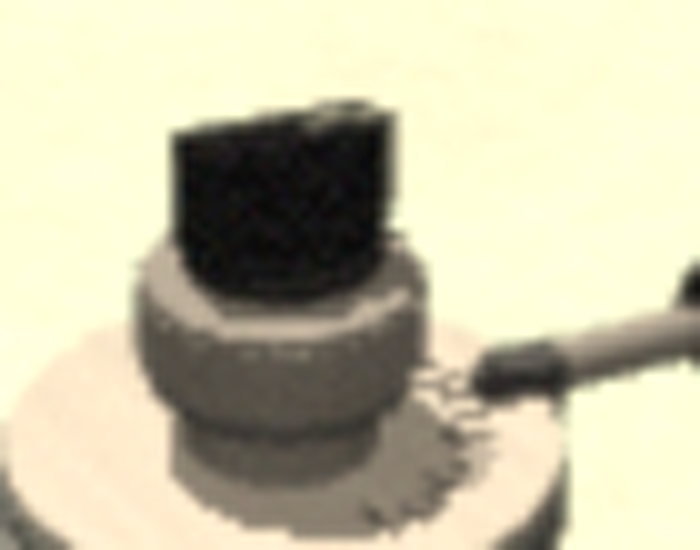

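```bash
cat > ana.py <<'E'
from h import *
from scipy.optimize import least_squares
from scipy.ndimage import map_coordinates
A=[np.load(f,allow_pickle=True).item() for f in('cal.npy','cal2.npy')]
S=A[0]['top']; g=np.mean([a['top']['frame'].astype(float).mean(2) for a in A],0)
def samp(X):
    q=proj(S,X); return map_coordinates(g,[[q[1]],[q[0]]],order=1)[0]
def edge(ax,z,r,angs,w=.006):
    out=[]
    for a in angs:
        e=np.array([np.cos(a),np.sin(a)]); rr=np.arange(r-w,r+w,.0004)
        p=np.array([samp([*(ax+t*e),z]) for t in rr]); d=np.abs(np.gradient(np.convolve(np.pad(p,3,'edge'),np.ones(7)/7,'valid')))
        k=d>.4*d.max(); out.append([*(ax+e*(rr[k]*d[k]).sum()/d[k].sum()),d.max()])
    return np.array(out)
def fitc(z,r,angs,w=.006):
    ax=np.array([.5424,.0569])
    for _ in range(3):
        E=edge(ax,z,r,angs,w); E=E[E[:,2]>1]
        f=least_squares(lambda v:np.hypot(E[:,0]-v[0],E[:,1]-v[1])-v[2],[*ax,r],loss='soft_l1',f_scale=.0005); ax=f.x[:2]
    return f.x.round(5),np.abs(f.fun).mean()
d=np.radians
print('dial',fitc(.19,.055,d(np.r_[-150:150:4,])))
print('dial sides',fitc(.19,.055,d(np.r_[40:150:4,210:320:4])))
print('ring top',fitc(.228,.028,d(np.r_[-160:160:4]),.004))
print('skirt',fitc(.234,.020,d(np.r_[50:150:4,-150:-50:4]),.003))
ax=fitc(.19,.055,d(np.r_[-150:150:4,]))[0][:2]
for r in(.041,.043,.045,.047,.049,.051,.053):
    aa=np.arange(145,192,1.); print(r,[int(samp([*(ax+r*np.array([np.cos(d(a)),np.sin(d(a))])),.1975])) for a in aa])
E
python3 ana.py
```

```text
dial (array([0.54249, 0.05776, 0.05469]), np.float64(0.0003906831390703075))
dial sides (array([0.5424 , 0.05779, 0.05468]), np.float64(0.00043281137865626315))
ring top (array([0.54073, 0.05613, 0.02801]), np.float64(0.0005144181365493118))
skirt (array([0.54175, 0.05766, 0.01973]), np.float64(0.00014766924591776143))
0.041 [149, 151, 149, 145, 141, 138, 137, 137, 138, 144, 148, 151, 150, 146, 141, 137, 134, 129, 125, 124, 122, 119, 115, 112, 110, 115, 123, 131, 137, 143, 149, 150, 149, 148, 146, 143, 141, 143, 148, 152, 153, 152, 151, 147, 140, 134, 136]
0.043 [153, 153, 152, 150, 148, 146, 145, 147, 150, 152, 153, 153, 153, 152, 148, 144, 139, 130, 120, 111, 104, 98, 92, 92, 92, 95, 105, 116, 126, 134, 143, 149, 150, 151, 151, 149, 148, 149, 152, 155, 155, 154, 153, 148, 143, 137, 142]
0.045 [158, 158, 157, 156, 156, 156, 155, 155, 156, 157, 158, 157, 156, 154, 152, 144, 135, 125, 113, 101, 91, 86, 81, 79, 81, 83, 89, 99, 109, 121, 133, 145, 149, 153, 155, 155, 154, 155, 156, 158, 158, 158, 157, 155, 153, 151, 153]
0.047 [158, 158, 158, 158, 158, 158, 158, 158, 158, 158, 158, 158,
[... 165 characters left out ...]
]
0.049 [157, 157, 157, 158, 159, 159, 158, 157, 158, 158, 158, 159, 159, 159, 153, 146, 137, 122, 106, 95, 88, 82, 80, 79, 78, 79, 81, 88, 100, 112, 127, 143, 153, 156, 159, 158, 158, 158, 158, 158, 158, 158, 158, 158, 157, 157, 158]
0.051 [158, 158, 159, 159, 158, 158, 158, 158, 158, 158, 158, 158, 157, 156, 155, 147, 136, 125, 111, 98, 88, 83, 79, 79, 79, 80, 83, 87, 100, 113, 127, 142, 153, 156, 159, 159, 159, 158, 158, 158, 158, 158, 158, 158, 158, 158, 158]
0.053 [149, 148, 148, 148, 148, 147, 148, 151, 153, 150, 151, 151, 152, 153, 149, 144, 132, 120, 108, 95, 84, 82, 81, 81, 81, 81, 85, 89, 100, 114, 127, 139, 150, 152, 154, 155, 155, 155, 154, 153, 154, 154, 154, 155, 155, 155, 155]
```

```bash
cat > line.py <<'E'
from ana import *
import sys
def knob(f,cam='top',ax0=(.5421,.0577)):
    W=np.load(f,allow_pickle=True).item()[cam]; G=W['frame'].astype(float).mean(2); best=[]
    def sm(X):
        q=proj(W,X); return map_coordinates(G,[[q[1]],[q[0]]],order=1)[0]
    for off in np.arange(-.003,.0031,.00025):
      for a in np.arange(155,205,.5):
        e=np.array([np.cos(d(a)),np.sin(d(a))]);n=np.array([-e[1],e[0]])
        best.append((np.mean([sm([*(np.array(ax0)+t*e+off*n),.258]) for t in np.arange(.006,.020,.001)]),off,a))
    best.sort(reverse=True); B=np.array(best[:30]); return B[0].round(4),B[:,1:].mean(0).round(4)
if __name__=='__main__':
    for f in sys.argv[1:]: print(f,knob(f))
E
python3 line.py cal.npy cal2.npy | tail -2
```

```text
cal.npy (array([ 9.44341e+01, -2.00000e-04,  1.95500e+02]), array([ -0.    , 194.6167]))
cal2.npy (array([ 1.046267e+02, -5.000000e-04,  1.680000e+02]), array([-6.000000e-04,  1.686333e+02]))
```

```bash
python3 -m pendant '[[15,0,-58,0,0,0],[15,0,-58,0,0,0],[15,0,-50,0,0,0],[0,0,0,0,-10.5,0],[0,0,0,0,-10.5,0],[0,0,0,0,-10.5,0],[0,0,0,0,-10.5,0],[0,0,0,0,-10.2,0],[0,0,0,0,0,0]]' 0 60; python3 -c "
from go import *
rep();to([.5425,.058,.33],128)"
```

```text
clock: 8.72
tcp_pos: [0.5427, 0.0461, 0.3904]
tool_rot: [-0.666, 0.669, 0.24, -0.23]
force: [-0.5, 0.5, 0.4]
gripper_width: 0.0854
t 8.72 p [0.5427 0.0461 0.3904] closeyaw 128.76 ydir [ 0.015  0.001 -1.   ] F [-0.48  0.47  0.38] M [ 0.016  0.031 -0.028] w 0.0854 q [-0.02  0.07  1.22  0.    1.84 -2.27]
shift [ 6.6 60.4 10. ] rot [0.5 0.8 0.7]
```

```bash
python3 -m pendant '[[6.6,0,10,0.5,0,0.7],[0,30,0,0,0,0],[0,25,0,0,0,0],[0,5,0,0,0,0],[0,0,0,0,0,0]]' ; python3 -c "
from go import *
rep();to([.5425,.058,.271],128)"
```

```text
clock: 9.35
tcp_pos: [0.5417, 0.0608, 0.3305]
tool_rot: [0.668, -0.668, -0.232, 0.232]
force: [0.5, -0.4, 0.4]
gripper_width: 0.0854
t 9.35 p [0.5417 0.0608 0.3305] closeyaw 128.27 ydir [ 0.     0.001 -1.   ] F [ 0.48 -0.39  0.42] M [-0.019 -0.046 -0.033] w 0.0854 q [ 0.01  0.07  1.33  0.    1.73 -2.23]
shift [-1.2 59.5 -2.7] rot [-0.   0.3  0.1]
```

```bash
python3 -m pendant '[[-1.2,0,-2.7,0,0,0],[0,25,0,0,0,0],[0,20,0,0,0,0],[0,14,0,0,0,0],[0,0,0,0,0,0]]'
python3 - <<'E'
from go import *
rep();to([.5425,.058,.271],128)
b=snap('scene')['frame']
cv2.imwrite('pics/r1.png',cv2.resize(cv2.convertScaleAbs(b[140:230,255:345],alpha=1.5,beta=10),None,fx=6,fy=6,interpolation=cv2.INTER_CUBIC))
E
```

```text
clock: 9.98
tcp_pos: [0.5451, 0.0575, 0.2764]
tool_rot: [-0.667, 0.669, 0.235, -0.227]
force: [-0.4, -0.6, 0.7]
gripper_width: 0.0856
t 9.97 p [0.5451 0.0575 0.2764] closeyaw 128.15 ydir [ 0.012  0.001 -1.   ] F [-0.39 -0.57  0.68] M [-0.032 -0.005 -0.045] w 0.0856 q [ 0.    0.08  1.43  0.    1.62 -2.24]
shift [-1.7  5.3  2. ] rot [0.4 0.2 0.6]
```

View pics/r1.png

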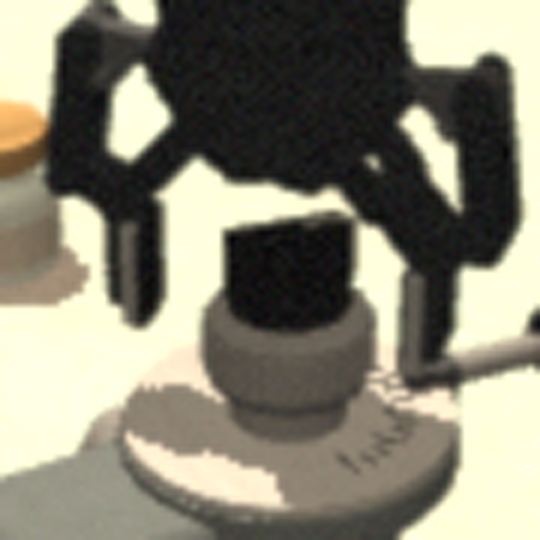

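```bash
python3 -m pendant '[[-1.7,5,2,0.4,0.2,0.6],[0,0,0,0,0,0]]' ; python3 -c "
from go import *
rep();to([.5425,.058,.271],128)"
```

```text
clock: 10.28
tcp_pos: [0.5434, 0.058, 0.274]
tool_rot: [-0.668, 0.669, 0.231, -0.229]
force: [1.1, 0.8, -0.3]
gripper_width: 0.0854
t 10.28 p [0.5434 0.058  0.274 ] closeyaw 127.93 ydir [ 0.003  0.    -1.   ] F [ 1.12  0.77 -0.34] M [-0.002  0.027 -0.045] w 0.0854 q [ 0.    0.09  1.43  0.    1.62 -2.23]
shift [-0.7  3.   0.5] rot [ 0.1 -0.1  0.1]
```

```bash
python3 -m pendant '[[-0.7,3,0.5,0,0,0],[0,0,0,0,0,0],[0,0,0,0,0,0],[0,0,0,0,0,0],[0,0,0,0,0,0]]' 255 70
python3 - <<'E'
from go import *
rep();to([.5425,.058,.271],128)
b=snap('scene')['frame']
cv2.imwrite('pics/r2.png',cv2.resize(cv2.convertScaleAbs(b[140:230,255:345],alpha=1.5,beta=10),None,fx=6,fy=6,interpolation=cv2.INTER_CUBIC))
E
```

```text
clock: 10.9
tcp_pos: [0.5422, 0.0585, 0.272]
tool_rot: [-0.669, 0.669, 0.231, -0.229]
force: [-1.1, 1.1, 0.6]
gripper_width: 0.0541
t 10.9 p [0.5422 0.0585 0.272 ] closeyaw 127.96 ydir [ 0.004  0.001 -1.   ] F [-1.09  1.12  0.57] M [0.036 0.099 0.012] w 0.0541 q [ 0.    0.08  1.44  0.    1.62 -2.23]
shift [-0.1  1.1 -0.5] rot [ 0.1 -0.   0.2]
```

View pics/r2.png

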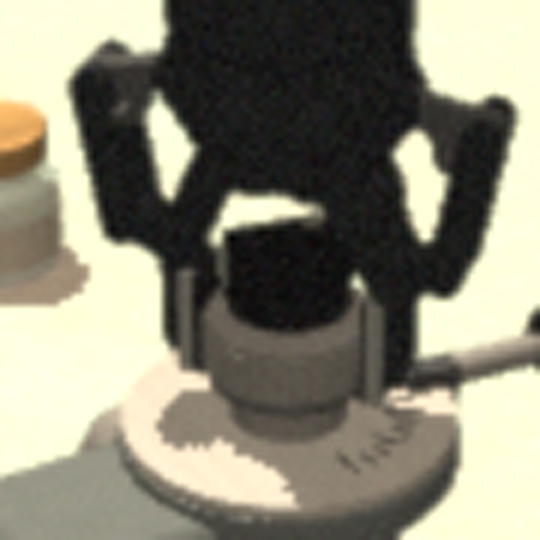

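```bash
python3 -m pendant '[[0,0,0,0,4,0],[0,0,0,0,4,0]]' ; python3 -c "
from go import *
rep()"; python3 -m pendant '[[0,0,0,0,4,0],[0,0,0,0,4,0]]' ; python3 -c "
from go import *
rep();to([.5425,.058,.272],112)"
```

```text
clock: 11.2
tcp_pos: [0.5422, 0.0585, 0.2721]
tool_rot: [0.683, -0.683, -0.183, 0.18]
force: [-0.2, 0.5, 0.3]
gripper_width: 0.0542
t 11.2 p [0.5422 0.0585 0.2721] closeyaw 119.77 ydir [ 0.003  0.001 -1.   ] F [-0.22  0.46  0.29] M [0.007 0.068 0.144] w 0.0542 q [ 0.    0.08  1.44  0.    1.62 -2.09]
clock: 11.45
tcp_pos: [0.5423, 0.0585, 0.2721]
tool_rot: [0.695, -0.695, -0.133, 0.131]
force: [-1.1, 0.4, 0.6]
gripper_width: 0.054
t 11.45 p [0.5423 0.0585 0.2721] closeyaw 111.55 ydir [ 0.003  0.001 -1.   ] F [-1.11  0.39  0.57] M [-0.006  0.119  0.159] w 0.054 q [ 0.    0.08  1.44  0.    1.62 -1.94]
shift [ 0.1  0.1 -0.5] rot [ 0.  -0.5  0.2]
```

```bash
P="from go import *
for i in range(1): rep()"
python3 -m pendant '[[0,0,0,0,3,0]]' >/dev/null; python3 -c "$P"; python3 -m pendant '[[0,0,0,0,3,0]]' >/dev/null; python3 -c "$P";python3 -m pendant '[[0,0,0,0,3,0]]' >/dev/null; python3 -c "$P"
```

```text
t 11.57 p [0.5423 0.0585 0.272 ] closeyaw 108.47 ydir [ 0.003  0.001 -1.   ] F [-1.1   0.19  0.1 ] M [0.049 0.133 0.155] w 0.0539 q [ 0.    0.08  1.44  0.    1.62 -1.89]
t 11.7 p [0.5423 0.0585 0.272 ] closeyaw 105.39 ydir [ 0.003  0.001 -1.   ] F [-0.03 -0.15  0.13] M [0.02  0.095 0.182] w 0.0543 q [ 0.    0.08  1.44  0.    1.62 -1.84]
t 11.82 p [0.5423 0.0585 0.272 ] closeyaw 102.33 ydir [ 0.003  0.001 -1.   ] F [-0.15  0.62 -0.14] M [0.01 0.1  0.28] w 0.0541 q [ 0.    0.08  1.44  0.    1.62 -1.78]
```

```bash
P="from go import *
for i in range(1): rep()"
python3 -m pendant '[[0,0,0,0,3,0]]' >/dev/null; python3 -c "$P"; python3 -m pendant '[[0,0,0,0,3,0]]' >/dev/null; python3 -c "$P"
```

```text
t 11.95 p [0.5423 0.0585 0.2721] closeyaw 99.29 ydir [ 0.003  0.    -1.   ] F [ 0.07 -0.62  0.34] M [-0.012  0.096  0.344] w 0.0543 q [ 0.    0.08  1.44  0.    1.62 -1.73]
t 12.07 p [0.5423 0.0585 0.2721] closeyaw 96.26 ydir [ 0.003  0.    -1.   ] F [-0.32  0.1   0.51] M [-0.004  0.096  0.45 ] w 0.0545 q [ 0.    0.08  1.44  0.    1.62 -1.68]
```

```bash
P="from go import *
for i in range(1): rep()"
python3 -m pendant '[[0,0,0,0,3,0]]' >/dev/null; python3 -c "$P"; python3 -m pendant '[[0,0,0,0,3,0]]' >/dev/null; python3 -c "$P"
```

```text
t 12.2 p [0.5423 0.0585 0.272 ] closeyaw 93.23 ydir [ 0.003  0.    -1.   ] F [-0.49 -0.31  0.22] M [-0.058  0.111  0.451] w 0.054 q [ 0.    0.08  1.44  0.    1.62 -1.62]
t 12.32 p [0.5423 0.0585 0.272 ] closeyaw 90.21 ydir [ 0.003 -0.    -1.   ] F [-0.25 -0.59  0.62] M [-0.033  0.129  0.485] w 0.0543 q [ 0.    0.08  1.44 -0.    1.62 -1.57]
```

```bash
P="from go import *
for i in range(1): rep()"
python3 -m pendant '[[0,0,0,0,2.5,0]]' >/dev/null; python3 -c "$P"; python3 -m pendant '[[0,0,0,0,2.5,0]]' >/dev/null; python3 -c "$P"; python3 -m pendant '[[0,0,0,0,0,0]]' >/dev/null; python3 -c "$P"
```

```text
t 12.45 p [0.5423 0.0586 0.2721] closeyaw 87.71 ydir [ 0.003 -0.    -1.   ] F [-0.73 -0.22  0.31] M [-0.069  0.118  0.511] w 0.0541 q [ 0.    0.08  1.44 -0.    1.62 -1.53]
t 12.57 p [0.5423 0.0586 0.272 ] closeyaw 85.22 ydir [ 0.003 -0.001 -1.   ] F [-0.66 -0.03  0.09] M [-0.042  0.11   0.582] w 0.0539 q [ 0.    0.08  1.44 -0.    1.62 -1.48]
t 12.7 p [0.5423 0.0586 0.272 ] closeyaw 85.27 ydir [ 0.003 -0.001 -1.   ] F [-0.71 -0.6   0.08] M [-0.01   0.115  0.147] w 0.0537 q [ 0.    0.08  1.44 -0.    1.62 -1.48]
```

```bash
python3 -m pendant '[[0,0,0,0,0,0],[0,0,0,0,0,0],[0,0,0,0,0,0],[0,0,0,0,0,0],[0,-30,0,0,0,0],[0,-45,0,0,0,0],[0,-45,0,0,0,0],[0,0,60,0,0,0],[0,0,60,0,0,0],[0,0,60,0,0,0]]' 0; python3 -m pendant '[[0,0,0,0,0,0]]'
python3 - <<'E'
from go import *
rep()
s={n:cams.snapshot(n) for n in('scene','top')}
np.save('cal3.npy',s,allow_pickle=True)
a=s['top']['frame'][180:235,205:270];b=s['scene']['frame'][165:220,275:345]
cv2.imwrite('pics/t3.png',cv2.resize(cv2.convertScaleAbs(a,alpha=1.5,beta=10),None,fx=10,fy=10,interpolation=cv2.INTER_CUBIC))
cv2.imwrite('pics/s3.png',s['scene']['frame'])
E
python3 line.py cal2.npy cal3.npy | tail -2
```

```text
clock: 13.95
tcp_pos: [0.5589, 0.2374, 0.3971]
tool_rot: [0.706, -0.706, 0.03, -0.036]
force: [0.8, -0.7, 0.8]
gripper_width: 0.0855
clock: 14.08
tcp_pos: [0.5586, 0.2413, 0.396]
tool_rot: [0.707, -0.706, 0.029, -0.033]
force: [0.5, -0.4, 0.3]
gripper_width: 0.0855
t 14.07 p [0.5586 0.2413 0.396 ] closeyaw 84.99 ydir [ 0.006  0.    -1.   ] F [ 0.48 -0.39  0.3 ] M [0.018 0.028 0.022] w 0.0855 q [ 0.32  0.22  1.04 -0.    1.88 -1.17]
cal2.npy (array([ 1.046267e+02, -5.000000e-04,  1.680000e+02]), array([-6.000000e-04,  1.686333e+02]))
cal3.npy (array([ 1.039186e+02, -5.000000e-04,  1.680000e+02]), array([-5.000000e-04,  1.682333e+02]))
```

View pics/t3.png

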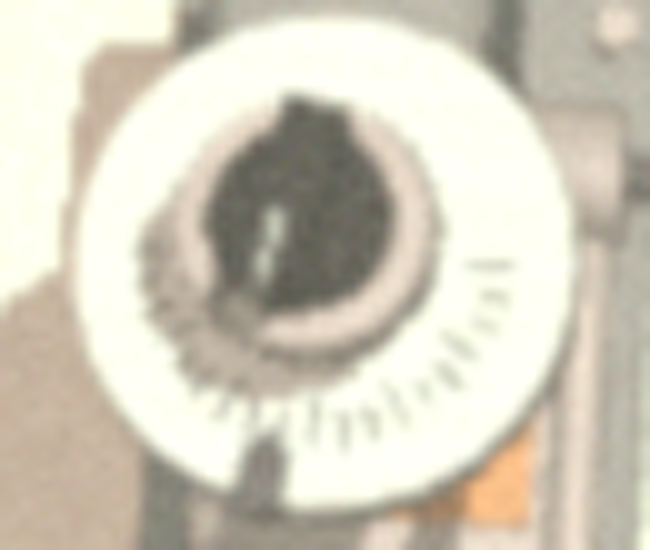

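View pics/s3.png

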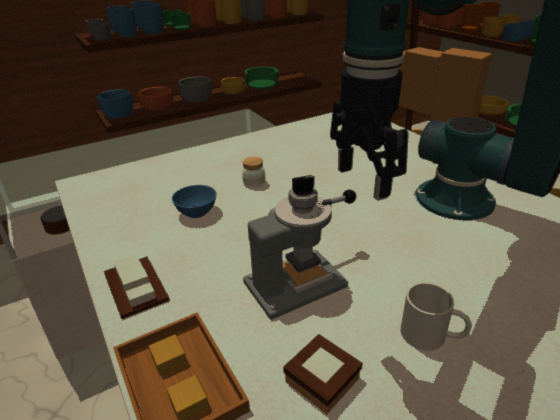

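```bash
python3 -c "
from h import *
print(order.finish_job())"
```

```text
the job is handed in; nothing more can be done
None
```

I set the knob on the marker, tightened the lock ring and handed the job in at about 14 s; no verdict is reported.

- **Knob:** I turned it about 27° clockwise and let go. In the last top picture its white line is at about 168° and the marker's centre at about 167.7°, against a tolerance of 4.9°. The gripper's own angle read about 166°. The camera had also read about 2° higher than the gripper before the turn, so I took that as a calibration offset between the two. The knob did not move while the ring was tightened.
- **Ring:** I turned it about 43° clockwise in one grip. Torque was about 0.15 N m while free, and it bit after about 24°, give or take 1.5°. It climbed to 0.58 N m at the end. That puts it about 19° (0.33 rad) past the bite, inside the 0.21–0.50 rad window.
- **Not confirmed:** the ring's angle comes from the gripper's turn and the torque climb. I did not clearly see its black line in the last picture, so I could not check it by eye.
- **Surroundings:** the marker, mug, bowl, gift box and candle looked unmoved in the last pictures. The fingers stayed clear of the dial and marker, and the arm was well away and touching nothing when I handed in.

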